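# Turn the circuit board over in its tilting holder

## Task

The circuit board in the tilting holder lies with its parts facing up. Push on its bare long edges with the fingertips to turn it over on its pivots, either way round, so that it ends level with the solder side up, then move clear. Push lightly and steadily, never on the board's parts, without lifting, tilting or shoving the holder, and leave the other things on the bench where they are.

Things in the scene. Friction and masses are not known exactly. Their poses are not given: they have to be found in the camera images.
- holder: the loose board holder, 1.2 kg, on rubber feet: two grey uprights (22 mm thick, 34 deep, 142 tall) at y = -118 and +118 mm, each on a foot 160 mm long in x; two low rods join the feet; a fixed black knob outside ends at y = 147. Origin on the bench mid-way between the uprights, z up, y along the pivot line, which is 125 mm above the bench; at yaw 0 its x points away from the robot
- board (a joint): board angle about the holder's y axis (rad): 0 = level, parts up; + = edge_b (at +x) goes down and edge_a comes up; 1.57 = on edge with edge_a on top; +3.14 or -3.14 = turned over and level, solder side up. End stops at -3.8 and 3.8. Even drag of 0.08 N m: it stays where it is left, and about 2 N pushed square at 50 mm from the pivot turns it
- board_mid (a point): centre of the green board, on the pivot line, mid-thickness. Board: 120 mm along x (across the pivot), 170 along y, 2.4 thick; z points out of the parts side. Its short ends sit in aluminium jaws (100 mm long, 16 thick, 82 to 94 mm from the middle). The margins more than 36 mm from the pivot line are bare; the solder side is lighter green with flat silver dots
- edge_a (a point): middle of the board's long edge at its -x, 60 mm from the pivot line, mid-thickness; it turns with the board
- edge_b (a point): middle of the board's long edge at its +x, 60 mm from the pivot line, mid-thickness; it turns with the board
- parts: the electronic parts fixed to the board (black round capacitors, chips, a yellow transformer, white and blue connectors): parts over 9 mm tall, up to 16 mm, within 17 mm of the pivot line, lower ones within 36 mm of it. Origin and axes as board_mid
- spool: bystander: spool of solder standing on end, 52 mm across, 46 mm tall, beside the +y end of the holder. Origin: centre of underside
- flux: bystander: small clear bottle with a red cap, 36 mm across, 85 mm tall, beside the -y end of the holder. Origin: centre of underside
- tweezers: bystander: dark steel tweezers lying flat, 118 mm long along x, 20 mm wide, 9 mm high, on the holder's -x side. Origin: middle of underside
- cutters: bystander: side cutters with blue handles lying flat, about 100 mm long along x, 40 mm wide, 13 mm high, on the holder's +x side. Origin: on the bench under the pivot bolt
- cleaner: bystander: black pot with brass wool, 76 mm across, 45 mm tall. Origin: centre of underside
- meter: bystander: hand multimeter lying on its back, 145 x 75 x 38 mm. Origin: centre of underside
- jar: bystander: amber jar with a black lid, 60 mm across, 60 mm tall. Origin: centre of underside
- driver: bystander: screwdriver with a green handle lying flat along its x, about 170 mm long

How it is judged:
At the end, for the whole second after the job is handed in: The board is at rest with its solder side up, level within 10 degrees; the holder stands on its feet within 30 mm of where it was; the bystanders are upright and within 25 mm of their places (angle between board_mid's own z axis and vertical above 2.97 rad and distance of holder from where it was at the start of the episode below 0.03 m and angle between holder's own z axis and vertical below 0.05 rad and velocity of joint board between -0.1 and 0.1 rad/s and linear speed of holder below 0.02 m/s and distance of each of spool, flux, tweezers, cutters, cleaner, meter, jar, driver from where it was at the start of the episode below 0.025 m and angle between each of spool, flux, tweezers, cutters, cleaner, meter, jar's own z axis and vertical below 0.2 rad); the robot touches nothing.
It fails at once if the holder is lifted, tipped (over 7 degrees) or shoved more than 30 mm (height (world z) of holder above 0.012 m or angle between holder's own z axis and vertical above 0.12 rad or distance of holder from where it was at the start of the episode above 0.03 m).
It fails at once if the robot presses on the board's parts (over 1.5 N) (contact force between any of the fingers, the arm and parts above 1.5 N).
It fails at once if the board is pinched or pushed with more than 25 N (contact force between the fingers and holder above 25 N).
It fails at once if the board is flung round (faster than 4 rad/s) (velocity of joint board above 4 rad/s or velocity of joint board below -4 rad/s).
It fails at once if a bystander is moved by more than 25 mm or knocked over (distance of any of spool, flux, tweezers, cutters, cleaner, meter, jar, driver from where it was at the start of the episode above 0.025 m or angle between any of spool, flux, tweezers, cutters, cleaner, meter, jar's own z axis and vertical above 0.5 rad).
It also fails if it takes over 51 s, if anything falls off the work surface, if the arm or the gripper's body presses on something with over 40 N, if the wrist force passes 120 N, or if a joint passes its speed limit or range.

## Robot

A 7-joint arm with a two-finger parallel gripper is mounted at the origin on the work surface. World frame = base frame: x ahead of the robot, y to its left, z up, the work surface at z = 0. Lengths are in m, angles in rad, forces in N, time in s.
With the tool pointing down it reaches from about 0.4 to 0.9 m from the base axis. Payload 5.5 kg.
Tool frame: the origin (TCP) lies at the very end of the fingers, on their centre line; the grasp point (between the pads) lies 19 mm behind it; z points along the fingers, x is the direction in which the jaws open and shut, and the axes are right-handed (so a half turn about z gives the same grasp; the last joint's range is limited). The gripper opens to 92 mm and grips with 3 to 60 N. Pads are 19 mm wide; open, the fingers measure 130 mm over their backs; the gripper's body (75 mm by 190 mm) begins 47 mm behind the grasp point.
Start: joints at [-0.869, 0.501, -0.427, 1.55, 0.221, 1.138, -0.21], TCP at [0.276, 0.588, 0.227] pointing down, gripper open.
Joint ranges: [-2.88, 2.88], [-0.31, 2.03], [-1.54, 1.56], [0.2, 2.42], [-1.41, 4.55], [0.19, 2.02], [-2.57, 2.57]. Speed limits (rad/s): [2.57, 2.57, 3.14, 3.14, 3.14, 3.14, 3.14].

## Interface

Orientations are given as a 3x3 rotation matrix whose columns are the frame's x, y, z axes.
In Python, from cell import robot gives the robot as it stands. The module is installed in compiled form; this text tells all that it offers.
- The arm moves only by the tool arm_command, never from a script. Its argument "rows" is a list of rows, each a list of 7 numbers: the opening, from 0 (shut) to 1 (fully open), then the shift along the tool's x, y, z in cm, then the turn, a rotation vector about the tool's x, y, z in degrees. A call has 1 to 12 rows; each row shifts and turns the commanded pose from where the row before left it, along the tool's axes as they then stand; what a row does not reach is not made up. A row lasts 1/12 s, in which the tool goes at most 41.7 mm and 7.16 degrees, less where a joint would pass 70% of its speed; a pose out of reach is approached as far as the arm can. A call is refused whole if a number of a shift passes 4.17 or a number of a turn 7.16, either way. A call with a gripper value outside its range is refused whole. The fingers move at their own pace and stop on an object; "force" is the grip in N (left out, the last holds). Time passes only in rows, so rows that do not move let the fingers close. It gives the time, the measured TCP pose, the force and the opening at its end, in the units of the state.
- robot.sense(): the state, without advancing time (a new reading comes with each control period).
- robot.read_camera(name): name is "scene" or "top" or "wrist"; returns (picture, depth): 384x512x3 uint8, red, green, blue; 384x512 float32, m along the optical axis (not along the pixel's ray), 0 where there is no reading.
- robot.camera_model(name): a dict with "fx", "fy", "cx", "cy" (pixels), "distortion" ([k1, k2, p1, p2, k3] as OpenCV has them; the pictures are not rectified), "world_from_camera" (4x4, takes a point from camera to world coordinates). Camera axes: x right, y down, z forward; pixel columns grow to the right and rows downward; lengths in m; the calibration is good to about 2 mm. A picture is of the moment at which its call begins: read the wrist's pose just before it. camera_model takes no time and is no camera call; for the wrist camera it gives the pose at the moment of the call.
- robot.job_done(): hands the job in, once; it reports no verdict.
The state is a dict: "time_s": time; "q": joint angles; "qvel": joint speeds; "tau": joint torques, N m; "ee_pos": TCP position; "eef_rot": TCP orientation; "force": force on the tool from outside, world axes, zero at the start; "wrist_torque": the same for the moment, N m; "opening": opening from 0.0 (shut) to 1.0 (fully open).
Only numpy, scipy, OpenCV 4.12 (cv2) and the standard library are available. Lean on these libraries where they do the work, as an engineer would, in place of code of your own. Each camera call takes 0.05 s, during which the arm holds its last target.

## Working session

There is one attempt and no reset: what is moved stays moved. The work goes in short steps, Python scripts to look and compute and a tool call to move; the robot and the scene stay as the last step left them, time stands still between calls to the robot, and variables do not carry over. Pictures are saved under pics/ and viewed, and the job is handed in when it is done.

Besides the shell and the picture viewer there is one more tool, called as name(argument=value, ...), one argument or row to a line, values as JSON. arm_command: Moves the arm, as the interface text tells. Its arguments: {"type":"object","properties":{"rows":{"type":"array"},"force":{"type":"number"}},"required":["rows"]}

```bash
mkdir -p pics
python3 - <<'E'
from cell import robot
import cv2,numpy as np
s=robot.sense();print(s)
for n in("scene","top"):
    p,d=robot.read_camera(n);m=robot.camera_model(n);print(n,m)
    cv2.imwrite(f"pics/{n}0.png",p[:,:,::-1]);np.savez(f"{n}0.npz",p=p,d=d,**{k:np.array(v) for k,v in m.items()})
E
```

```text
{'time_s': 0.0, 'q': array([-0.86881051,  0.50184501, -0.4267687 ,  1.5514181 ,  0.22082432,
        1.13830353, -0.21029807]), 'qvel': array([ 4.90225714e-04,  1.09618582e-03, -2.54362246e-05, -1.09173986e-03,
       -1.88932750e-03, -3.45742958e-04, -1.38108254e-03]), 'tau': array([ 4.71427429e-04, -5.66603601e+01, -5.81585661e+00, -2.79104143e+01,
       -6.87407563e-02,  3.11372685e-02,  1.84130263e-04]), 'ee_pos': array([0.27591633, 0.5877764 , 0.22569142]), 'eef_rot': array([[ 4.24802764e-01,  9.05285533e-01, -8.46317265e-04],
       [ 9.05283903e-01, -4.24803605e-01, -1.71824769e-03],
       [-1.91502340e-03, -3.62410296e-05, -9.99998166e-01]]), 'force': array([-0.72185542, -0.39999071, -0.33728524]), 'wrist_torque': array([ 0.0035697 , -0.00026561, -0.00600514]), 'opening': 1.0004453734122718}
scene {'fx': 388.0837588092626, 'fy': 388.0837588092626, 'cx': 262.6898138844578, 'cy': 188.88085317299988, 'distortion': array([-0.1050762,  0.       ,  0.       ,  0.       ,  0.       ]), 'world_from_camera': array([[ 0.40605499,  0.73780817, -0.53922023,  1.06307705],
       [ 0.91376285, -0.3197181 ,  0.25063477, -0.26272016],
       [ 0.01252191, -0.59449091, -0.80400482,  0.96429457],
       [ 0.        ,  0.        ,  0.        ,  1.        ]])}
top {'fx': 444.6371928408112, 'fy': 444.6371928408112, 'cx': 258.571852223527, 'cy': 188.89141945243463, 'distortion': array([-0.02396372,  0.        ,  0.        ,  0.        ,  0.        ]), 'world_from_camera': array([[-0.02532816, -0.99569983,  0.08910858,  0.37945033],
       [-0.99959395,  0.02638922,  0.01074943,  0.01320156],
       [-0.01305471, -0.08880013, -0.99596391,  1.45743969],
       [ 0.        ,  0.        ,  0.        ,  1.        ]])}
```

View pics/scene0.png

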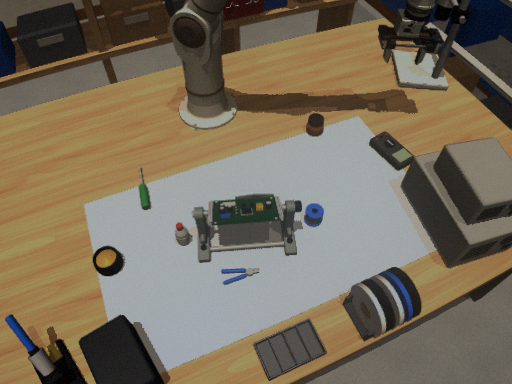

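View pics/top0.png

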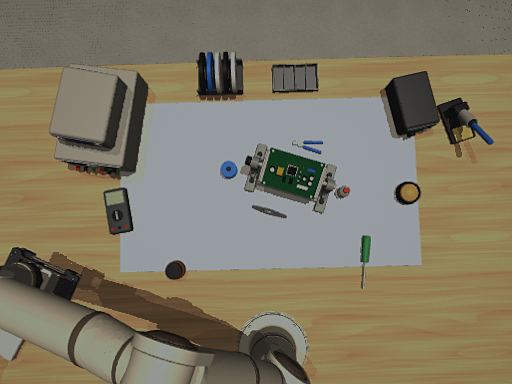

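The top view shows the board at about (292,172) px, with the knob end towards the spool at (229,170) and the flux at (343,191). The tweezers are at (269,211) and the cutters at (308,146). Next I'll measure the board.

```bash
cat > h.py <<'E'
import numpy as np,cv2
def load(n):
    z=np.load(n); return {k:z[k] for k in z.files}
def rays(m,uv):
    K=np.array([[m['fx'],0,m['cx']],[0,m['fy'],m['cy']],[0,0,1]],float)
    u=cv2.undistortPoints(np.asarray(uv,float).reshape(-1,1,2),K,np.asarray(m['distortion'],float)).reshape(-1,2)
    return np.c_[u,np.ones(len(u))]
def onplane(m,uv,z):
    T=np.asarray(m['world_from_camera']);r=rays(m,uv)@T[:3,:3].T;o=T[:3,3]
    return o+r*((z-o[2])/r[:,2])[:,None]
def depthpts(m,uv,d):
    T=np.asarray(m['world_from_camera']);return (rays(m,uv)*np.asarray(d)[:,None])@T[:3,:3].T+T[:3,3]
def proj(m,P):
    T=np.linalg.inv(np.asarray(m['world_from_camera']));K=np.array([[m['fx'],0,m['cx']],[0,m['fy'],m['cy']],[0,0,1]],float)
    p=np.asarray(P).reshape(-1,3)@T[:3,:3].T+T[:3,3]
    return cv2.projectPoints(p,np.zeros(3),np.zeros(3),K,np.asarray(m['distortion'],float))[0].reshape(-1,2)
E
python3 - <<'E'
from h import *
for n in('top','scene'):
    m=load(n+'0.npz');p=m['p'];d=m['d']
    hsv=cv2.cvtColor(p,cv2.COLOR_RGB2HSV)
    mk=cv2.inRange(hsv,(40,80,30),(85,255,255))
    N,l,st,c=cv2.connectedComponentsWithStats(mk)
    k=[i for i in range(1,N) if st[i,4]>150]
    for i in k: print(n,i,st[i],c[i])
    # biggest in expected zone
    mk2=cv2.morphologyEx(mk,cv2.MORPH_CLOSE,np.ones((9,9)))
    cs,_=cv2.findContours(mk2,0,1)
    cc=max([c for c in cs],key=cv2.contourArea)
    P=onplane(m,cc.reshape(-1,2).astype(float),0.126)
    r=cv2.minAreaRect((P[:,:2]*1000).astype(np.float32));print(n,r)
    ys,xs=np.where(l==max(k,key=lambda i:st[i,4]))
    D=depthpts(m,np.c_[xs,ys],d[ys,xs]);D=D[d[ys,xs]>0]
    print('depth med',np.median(D,0),np.percentile(D[:,2],[5,50,95]))
    o=cv2.resize(p[:,:,::-1][110:230,190:400] if n=='top' else p[:,:,::-1][170:300,160:340],None,fx=3.7,fy=3.7,interpolation=cv2.INTER_CUBIC);cv2.imwrite(f'pics/{n}z.png',o)
E
```

```text
top 3 [ 261  148   64   51 1562] [291.75544174 172.73943662]
top 6 [362 236   8  26 191] [365.37172775 248.40837696]
top ((543.5072631835938, -74.69920349121094), (170.9090118408203, 113.49339294433594), 71.19766998291016)
depth med [ 0.54264865 -0.07168114  0.12689451] [0.10024382 0.12689451 0.14926591]
scene 1 [139 184  10  25 165] [143.61212121 195.67272727]
scene 18 [228 204  50  20 321] [253.6728972  216.48909657]
scene ((545.9721069335938, -69.36315155029297), (164.8782196044922, 70.89492797851562), 72.1236572265625)
depth med [ 0.58266419 -0.06072352  0.14541682] [0.13125921 0.14541682 0.15282285]
```

View pics/topz.png

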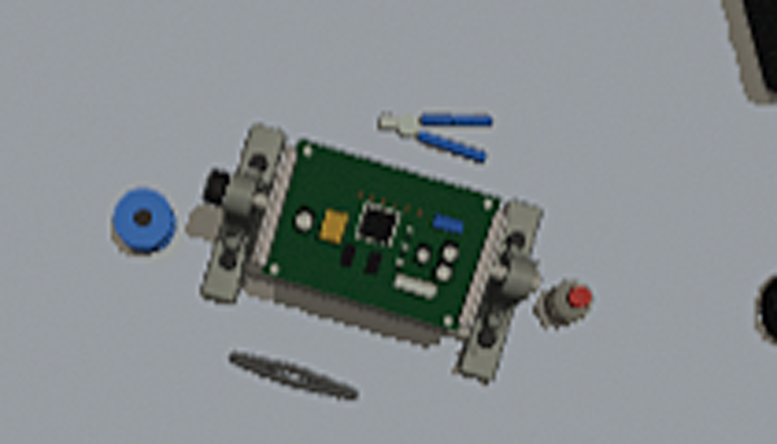

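View pics/scenez.png

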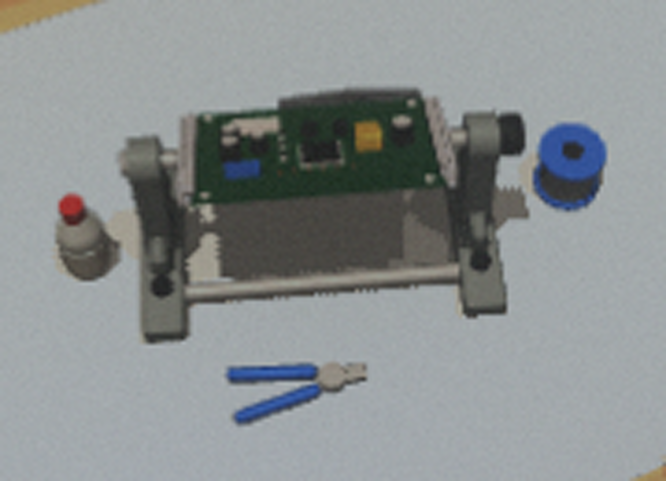

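The board looks tilted in the depth data, so I'll fit a plane to it.

Run:
```python
from h import *
m=load('top0.npz');p=m['p'];d=m['d']
hsv=cv2.cvtColor(p,cv2.COLOR_RGB2HSV)
mk=cv2.inRange(hsv,(40,80,30),(85,255,255)); N,l,st,c=cv2.connectedComponentsWithStats(mk)
i=1+np.argmax(st[1:,4])
e=cv2.erode((l==i).astype(np.uint8),np.ones((2,2)))
ys,xs=np.where((e>0)&(d>0));D=depthpts(m,np.c_[xs,ys],d[ys,xs])
for _ in range(4):
    A=np.c_[D[:,:2],np.ones(len(D))];co=np.linalg.lstsq(A,D[:,2],rcond=None)[0];r=D[:,2]-A@co;D=D[abs(r)<max(.004,2*r.std())]
print(len(D),co,r.std())
n=np.r_[-co[:2],1];n/=np.linalg.norm(n);print('n',n,'tilt',np.degrees(np.arccos(n[2])),'az',np.degrees(np.arctan2(n[1],n[0])))
# contour on tilted plane
mk2=cv2.morphologyEx((l==i).astype(np.uint8),cv2.MORPH_CLOSE,np.ones((15,15)))
cs,_=cv2.findContours(mk2,0,1);cc=max(cs,key=cv2.contourArea).reshape(-1,2).astype(float)
T=m['world_from_camera'];R=rays(m,cc)@T[:3,:3].T;o=T[:3,3]
t=(co[2]+co[0]*o[0]+co[1]*o[1]-o[2])/(R[:,2]-co[0]*R[:,0]-co[1]*R[:,1]);P=o+R*t[:,None]
# basis in plane
for yaw in np.radians([-17,-18,-19,-20]):
    ya=np.array([-np.sin(yaw),np.cos(yaw),0]);xa=np.cross(ya,n);xa/=np.linalg.norm(xa)
    c0=P.mean(0);u=(P-c0)@xa;v=(P-c0)@ya;print(np.degrees(yaw),np.ptp(u)*1e3,np.ptp(v)*1e3,c0+xa*(u.max()+u.min())/2+ya*(v.max()+v.min())/2,xa)
rr=cv2.minAreaRect((np.c_[(P-c0)@xa,(P-c0)@ya]*1000).astype(np.float32));print(rr)
# upright depth, heights
for nm,uv in dict(upr=(255,160),upl=(330,184)).items():print(nm)
# features: blue spool, red cap etc
def cen(mask,z,minA=20):
    N,l,st,c=cv2.connectedComponentsWithStats(mask)
    for k in range(1,N):
        if st[k,4]>minA: 
            yy,xx=np.where(l==k);print(c[k].round(1),st[k,4],onplane(m,[c[k]],z).round(4), 'zdepth',depthpts(m,np.c_[xx,yy],d[yy,xx])[:,2].max().round(3))
print('blue');cen(cv2.inRange(hsv,(100,120,60),(125,255,255)),0.046)
print('red');cen(cv2.inRange(hsv,(0,120,80),(8,255,255))|cv2.inRange(hsv,(172,120,80),(180,255,255)),0.085,8)
print('tweez',onplane(m,[(252,206),(286,217),(269,211)],0.005))
# heightmap of holder pts
ys,xs=np.mgrid[110:230,190:400];ys=ys.ravel();xs=xs.ravel();ok=d[ys,xs]>0;Q=depthpts(m,np.c_[xs,ys][ok],d[ys,xs][ok])
hi=Q[Q[:,2]>0.128];print('hi',len(hi)); 
np.save('Q.npy',Q)
```

```text
1120 [ 0.46856984 -0.15590152 -0.14097192] 0.0024328045321415637
n [-0.42013423  0.13978613  0.89663096] tilt 26.28130454833654 az 161.596798353411
-17.0 121.6093968170317 169.07789737151398 [ 0.54194774 -0.07467492  0.12460322] [ 0.85750286 -0.26216493  0.44267189]
-18.0 119.26980796409339 168.06468157840936 [ 0.54197712 -0.07438904  0.12457844] [ 0.85275085 -0.27707555  0.44276983]
-19.0 118.84991547507113 168.66539170993056 [ 0.54271031 -0.07406127  0.124871  ] [ 0.84779024 -0.29191759  0.44275934]
-20.0 120.68670712212686 170.32752311536956 [ 0.54267064 -0.07406609  0.1248518 ] [ 0.84262163 -0.30668919  0.4426404 ]
((-0.7619705200195312, 0.193756103515625), (118.67566680908203, 168.08099365234375), 1.1988781690597534)
upr
upl
blue
[208.6  70.4] 165 [[0.8998 0.1822 0.046 ]] zdepth 1.457
[482.4 133.2] 126 [[ 0.6667 -0.6974  0.046 ]] zdepth 1.457
[312.  142.2] 45 [[ 0.6517 -0.1472  0.046 ]] zdepth 1.457
[311.9 149.4] 45 [[ 0.6284 -0.146   0.046 ]] zdepth 0.02
[228.6 169.2] 198 [[0.5716 0.1229 0.046 ]] zdepth 1.457
[310.5 170.1] 30 [[ 0.5616 -0.139   0.046 ]] zdepth 0.151
red
[346.3 189.9] 26 [[ 0.492  -0.2432  0.085 ]] zdepth 0.09
[112.5 228.5] 12 [[0.3911 0.4833 0.085 ]] zdepth 0.037
tweez [[ 0.45383096  0.05178024  0.005     ]
 [ 0.41507951 -0.05816832  0.005     ]
 [ 0.43605956 -0.0033212   0.005     ]]
hi 1490
```

The board sits at about −26° with edge_b up. The pivot centre is at (0.542, −0.074, 0.125) and the holder yaw is about −18.5°. Sizes check out: 119 × 168 mm measured against 120 × 170, and the pivot at 0.125 m.

The plan has two stages:
1. Press edge_a's margin down from the robot side.
2. Go round and push edge_b over from the solder side.

First I'll shut the gripper, align the yaw and approach.

arm_command(
  rows=[
    [0, 0, 0, 0, 0, 0, -6.6],
    [0, -2.7, 1.86, 0, 0, 0, 0],
    [0, -2.7, 1.86, 0, 0, 0, 0],
    [0, -2.7, 1.86, 0, 0, 0, 0],
    [0, -2.7, 1.86, 0, 0, 0, 0],
    [0, -2.7, 1.86, 0, 0, 0, 0],
    [0, -2.7, 1.86, 0, 0, 0, 0],
    [0, -2.7, 1.86, 0, 0, 0, 0],
    [0, -2.7, 1.86, 0, 0, 0, 0],
    [0, -2.7, 1.86, 0, 0, 0, 0],
  ],
  force=20,
)

```text
time_s: 0.93
ee_pos: [0.3575, 0.303, 0.2265]
eef_rot: [[0.318, 0.948, -0.0], [0.948, -0.318, -0.0], [-0.0, -0.0, -1.0]]
force: [0.3, -0.1, 0.5]
opening: 0.326
```

arm_command(
  rows=[
    [0, -2.7, 1.86, 0, 0, 0, 0],
    [0, -2.7, 1.86, 0, 0, 0, 0],
    [0, -2.7, 1.86, 0, 0, 0, 0],
    [0, -2.7, 1.86, 0, 0, 0, 0],
    [0, -2.7, 1.86, 0, 0, 0, 0],
    [0, -2.7, 1.86, 0, 0, 0, 0],
    [0, -2.7, 1.86, 0, 0, 0, 0],
    [0, -2.7, 1.86, 0, 0, 0, 0],
    [0, 0, 0, 0, 0, 0, 0],
    [0, 0, 0, 0, 0, 0, 0],
  ],
)

```text
time_s: 1.77
ee_pos: [0.43, 0.0508, 0.2265]
eef_rot: [[0.322, 0.947, -0.001], [0.947, -0.322, -0.0], [-0.0, -0.001, -1.0]]
force: [0.1, 0.7, -0.0]
opening: 0.006
```

```bash
cat >> h.py <<'E'
C0=np.array([.5425,-.0743,.125]);YAW=np.radians(-18.5)
HX=np.array([np.cos(YAW),np.sin(YAW),0]);HY=np.array([-np.sin(YAW),np.cos(YAW),0]);HZ=np.array([0,0,1.])
H=np.c_[HX,HY,HZ]
def st(robot):
    s=robot.sense();R=np.asarray(s['eef_rot']);p=np.asarray(s['ee_pos'])
    print('t',round(s['time_s'],2),'hold mm',((p-C0)@H*1000).round(1),'tool z in holder',(H.T@R[:,2]).round(3),'x',(H.T@R[:,0]).round(3),'F',(H.T@np.asarray(s['force'])).round(2),'q',np.round(s['q'],2))
    return p,R
def to(p,R,X,Y,Z):
    w=C0+H@np.array([X,Y,Z])/1000; print('tool shift cm to',(X,Y,Z),(R.T@(w-p)*100).round(2))
E
python3 - <<'E'
from h import *;from cell import robot
p,R=st(robot);to(p,R,-90,0,100);to(p,R,-90,0,40)
E
```

```text
t 1.77 hold mm [-146.4   83.   101.5] tool z in holder [-0.001 -0.    -1.   ] x [ 0.005  1.    -0.   ] F [-0.11  0.65 -0.01] q [-0.03  0.08 -0.15  2.07  0.02  0.99  1.05]
tool shift cm to (-90, 0, 100) [-8.27  5.68  0.15]
tool shift cm to (-90, 0, 40) [-8.26  5.69  6.15]
```

arm_command(
  rows=[
    [0, -2.07, 1.42, 0, 0, 0, 0],
    [0, -2.07, 1.42, 0, 0, 0, 0],
    [0, -2.07, 1.42, 0, 0, 0, 0],
    [0, -2.07, 1.42, 0, 0, 0, 0],
    [0, 0, 0, 0, -5, 0, 0],
    [0, 0, 0, 0, -5, 0, 0],
    [0, 0, 0, 0, -5, 0, 0],
    [0, 0, 0, 0, -5, 0, 0],
    [0, 0, 0, 0, 0, 0, 0],
    [0, 0, 0, 0, 0, 0, 0],
  ],
)

```text
time_s: 2.6
ee_pos: [0.4563, -0.0424, 0.2264]
eef_rot: [[0.315, 0.893, 0.322], [0.949, -0.296, -0.107], [-0.0, 0.34, -0.94]]
force: [-0.2, 0.1, 0.4]
opening: 0.003
```

Run:
```python
from h import *;from cell import robot
p,R=st(robot)
n='wrist';pic,d=robot.read_camera(n);m=robot.camera_model(n);cv2.imwrite('pics/w1.png',pic[:,:,::-1])
np.savez('wrist1.npz',p=pic,d=d,**{k:np.array(v) for k,v in m.items()})
def tcp(phi,s):
    f=np.radians(phi);c,q=np.cos(f),np.sin(f);return -s*c-1.2*q-8.9,-s*q+1.2*c-3.2
for f in (26.3,35,45,55,62):print(f,np.round(tcp(f,53),1))
x,z=tcp(26.3,53);to(p,R,x,0,z+15)
```

```text
t 2.6 hold mm [-91.8   2.9 101.4] tool z in holder [ 0.34  0.   -0.94] x [-0.002  1.    -0.   ] F [-0.23 -0.02  0.36] q [ 0.04 -0.07 -0.11  2.29  0.21  0.61  1.03]
26.3 [-56.9 -25.6]
35 [-53.  -32.6]
45 [-47.2 -39.8]
55 [-40.3 -45.9]
62 [-34.8 -49.4]
tool shift cm to (np.float64(-56.945466239311365), 0, np.float64(-10.606989397221394)) [-0.29 -0.53 11.72]
```

View pics/w1.png

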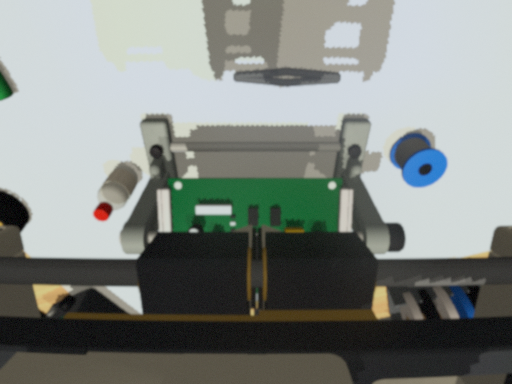

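The wrist view shows the board's near edge (edge_a) at row ≈178, from column 172 to 343, with the fingers over the board. I'll check my model against it.

Run:
```python
from h import *
m=load('wrist1.npz')
f=np.radians(26.3)
for s in(-60,):
  for y in(-82,0,82):
    P=C0+H@np.array([s*np.cos(f),y,s*np.sin(f)])/1000;print(s,y,proj(m,P).round(1))
# measure: edge depth points
d=m['d']
for v in range(176,196,3):
    u=np.arange(185,335,5);dd=d[v,u];k=dd>0
    Q=depthpts(m,np.c_[u,np.full(len(u),v)][k],dd[k]);print(v,(np.median((Q-C0)@H,0)*1000).round(1))
```

```text
-60 -82 [[169.9 175.8]]
-60 0 [[254.  175.7]]
-60 82 [[338.  175.8]]
176 [   7.2    3.9 -123.3]
179 [-51.7   3.4 -23.9]
182 [-48.9   3.4 -22.9]
185 [-46.4   3.4 -21.5]
188 [-43.9   3.4 -20. ]
191 [-41.    3.4 -19. ]
194 [-38.4   3.4 -17.5]
```

The model agrees to about 2 px. Going down to 15 mm above the contact point.

arm_command(
  rows=[
    [0, 0, -0.1, 2.3, 0, 0, 0],
    [0, 0, -0.1, 2.3, 0, 0, 0],
    [0, 0, -0.1, 2.3, 0, 0, 0],
    [0, 0, -0.1, 2.3, 0, 0, 0],
    [0, 0, -0.1, 2.3, 0, 0, 0],
    [0, 0, 0, 0, 0, 0, 0],
    [0, 0, 0, 0, 0, 0, 0],
  ],
)

```text
time_s: 3.23
ee_pos: [0.4907, -0.0551, 0.1159]
eef_rot: [[0.318, 0.892, 0.321], [0.948, -0.299, -0.109], [-0.002, 0.339, -0.941]]
force: [-0.4, 0.3, 0.4]
opening: 0.004
```

```bash
cat > tj.py <<'E'
from h import *;from cell import robot
p,R=st(robot)
def tcp(phi,s):
    f=np.radians(phi);c,q=np.cos(f),np.sin(f);return -s*c-1.2*q-8.9,-s*q+1.2*c-3.2
pp=None
for f in (26.3,30,35,40,45,50,55,60,65):
    x,z=tcp(f,53);w=C0+H@np.array([x,3,z])/1000
    print(f,round(x,1),round(z,1),'step',(R.T@(w-(p if pp is None else pp))*100).round(2));pp=w
E
python3 tj.py
```

```text
t 3.23 hold mm [-55.2   1.8  -9.1] tool z in holder [ 0.339 -0.002 -0.941] x [ 0.001  1.    -0.002] F [-0.48  0.19  0.37] q [ 0.02  0.2  -0.06  2.32  0.43  0.32  0.83]
26.3 -56.9 -25.6 step [ 0.13 -0.72  1.49]
30 -55.4 -28.7 step [0.   0.04 0.34]
35 -53.0 -32.6 step [0.   0.09 0.45]
40 -50.3 -36.3 step [0.   0.13 0.44]
45 -47.2 -39.8 step [0.   0.17 0.43]
50 -43.9 -43.0 step [0.   0.21 0.41]
55 -40.3 -45.9 step [0.   0.24 0.39]
60 -36.4 -48.5 step [0.   0.27 0.37]
65 -32.4 -50.7 step [0.   0.31 0.35]
```

arm_command(
  rows=[
    [0, 0, -0.15, 0.28, 1, 0, 0],
    [0, 0, -0.15, 0.28, 1, 0, 0],
    [0, 0, -0.15, 0.28, 1, 0, 0],
    [0, 0, -0.13, 0.28, 1, 0, 0],
    [0, 0, -0.1, 0.25, 1, 0, 0],
    [0, 0, 0, 0.2, 0, 0, 0],
    [0, 0, 0.02, 0.2, 0, 0, 0],
  ],
)

```text
time_s: 3.82
ee_pos: [0.4909, -0.0547, 0.0992]
eef_rot: [[0.318, 0.915, 0.248], [0.948, -0.308, -0.082], [0.001, 0.261, -0.965]]
force: [0.1, -0.2, 2.2]
opening: 0.003
```

```bash
python3 tj.py
```

```text
t 3.82 hold mm [-55.1   2.2 -25.8] tool z in holder [ 0.261  0.001 -0.965] x [0.001 1.    0.001] F [ 0.14 -0.12  2.25] q [ 0.11  0.26 -0.12  2.27  0.32  0.38  0.96]
26.3 -56.9 -25.6 step [ 0.08 -0.17 -0.06]
30 -55.4 -28.7 step [-0.    0.07  0.34]
35 -53.0 -32.6 step [-0.    0.13  0.44]
40 -50.3 -36.3 step [-0.    0.17  0.43]
45 -47.2 -39.8 step [0.   0.2  0.42]
50 -43.9 -43.0 step [0.   0.24 0.4 ]
55 -40.3 -45.9 step [0.   0.27 0.37]
60 -36.4 -48.5 step [0.   0.3  0.35]
65 -32.4 -50.7 step [0.   0.33 0.32]
```

The force is 2.2 N, so contact is where I predicted it. Following the arc now.

arm_command(
  rows=[
    [0, 0, -0.02, 0.2, 0, 0, 0],
    [0, 0, 0.02, 0.22, 0, 0, 0],
    [0, 0, 0.05, 0.22, 0, 0, 0],
    [0, 0, 0.06, 0.22, 0, 0, 0],
    [0, 0, 0.07, 0.22, 0, 0, 0],
    [0, 0, 0.08, 0.21, 0, 0, 0],
  ],
)

```text
time_s: 4.32
ee_pos: [0.4949, -0.0563, 0.0859]
eef_rot: [[0.318, 0.916, 0.245], [0.948, -0.307, -0.082], [-0.0, 0.259, -0.966]]
force: [0.4, -0.1, 2.4]
opening: 0.007
```

```bash
python3 tj.py|head -1
```

```text
t 4.32 hold mm [-50.8   1.9 -39.1] tool z in holder [ 0.259 -0.    -0.966] x [ 0.  1. -0.] F [0.39 0.06 2.42] q [ 0.1   0.3  -0.11  2.26  0.34  0.35  0.94]
```

arm_command(
  rows=[
    [0, 0, 0.11, 0.17, 0, 0, 0],
    [0, 0, 0.12, 0.16, 0, 0, 0],
    [0, 0, 0.13, 0.15, 0, 0, 0],
    [0, 0, 0.13, 0.15, 0, 0, 0],
    [0, 0, 0.14, 0.14, 0, 0, 0],
    [0, 0, 0.14, 0.14, 0, 0, 0],
  ],
)

```text
time_s: 4.82
ee_pos: [0.5036, -0.0595, 0.0788]
eef_rot: [[0.318, 0.916, 0.244], [0.948, -0.307, -0.082], [-0.0, 0.257, -0.966]]
force: [-1.5, 1.6, 0.3]
opening: 0.002
```

Run:
```python
from h import *;from cell import robot
p,R=st(robot)
n='scene';pic,d=robot.read_camera(n);m=robot.camera_model(n);cv2.imwrite('pics/s2.png',cv2.resize(pic[150:300,140:340,::-1],None,fx=4,fy=4))
np.savez('scene2.npz',p=pic,d=d,**{k:np.array(v) for k,v in m.items()})
```

```text
t 4.82 hold mm [-41.6   1.7 -46.2] tool z in holder [ 0.257 -0.001 -0.966] x [ 0.001  1.    -0.   ] F [-1.93  1.09  0.34] q [ 0.1   0.32 -0.1   2.24  0.34  0.34  0.94]
```

View pics/s2.png

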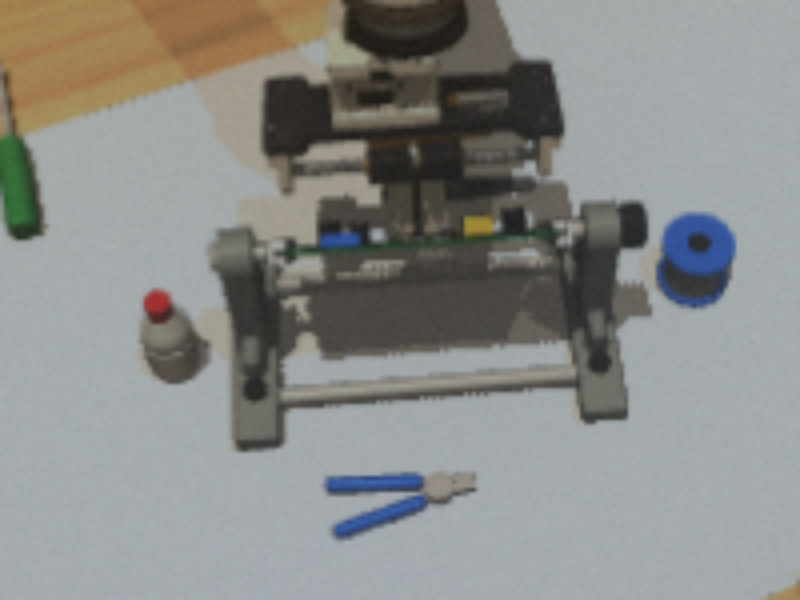

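The board is edge-on to the scene camera, so it is at about −54°. One more small step, then I'll withdraw.

arm_command(
  rows=[
    [0, 0, 0.13, 0.11, 0, 0, 0],
    [0, 0, 0.13, 0.1, 0, 0, 0],
    [0, 0, 0.13, 0.1, 0, 0, 0],
    [0, 0, 0.13, 0.1, 0, 0, 0],
    [0, 0, 0, 0, 0, 0, 0],
    [0, 0, -0.8, -0.4, 0, 0, 0],
    [0, 0, -1, -1.5, 0, 0, 0],
    [0, 0, 0, -3, 0, 0, 0],
    [0, 0, 0, -3, 0, 0, 0],
    [0, 0, 0, -3, 0, 0, 0],
    [0, 0, 0, -3, 0, 0, 0],
    [0, 0, 0, -3, 0, 0, 0],
  ],
)

```text
time_s: 5.87
ee_pos: [0.4514, -0.0417, 0.2372]
eef_rot: [[0.318, 0.915, 0.247], [0.948, -0.307, -0.082], [0.001, 0.26, -0.966]]
force: [0.5, -0.3, -0.0]
opening: 0.006
```

Run:
```python
from h import *;from cell import robot
p,R=st(robot)
to(p,R,100,3,130)
n='wrist';pic,d=robot.read_camera(n);m=robot.camera_model(n);cv2.imwrite('pics/w3.png',pic[:,:,::-1])
np.savez('wrist3.npz',p=pic,d=d,**{k:np.array(v) for k,v in m.items()})
```

```text
t 5.87 hold mm [-96.7   2.  112.2] tool z in holder [ 0.26   0.    -0.966] x [0.    1.    0.001] F [ 0.53 -0.16 -0.04] q [ 0.16 -0.05 -0.2   2.22  0.12  0.73  1.13]
tool shift cm to (100, 3, 130) [ 0.11 19.46  3.4 ]
```

View pics/w3.png

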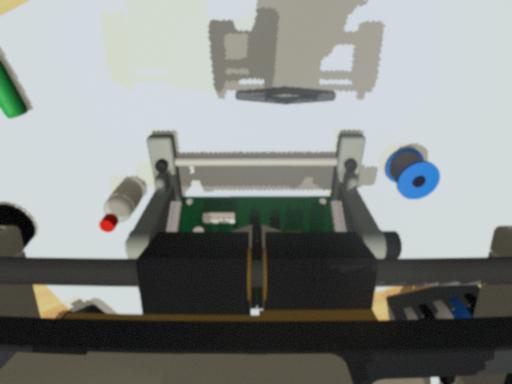

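Edge_a is at row ≈197 and the holder hasn't visibly moved. I'll cross over the top and bring the tool back to vertical.

arm_command(
  rows=[
    [0, 0, 2.0, -0.5, 0, 0, 0],
    [0, 0, 2.45, 0.5, 0, 0, 0],
    [0, 0, 2.45, 0.5, 0, 0, 0],
    [0, 0, 2.45, 0.5, 0, 0, 0],
    [0, 0, 2.45, 0.5, 0, 0, 0],
    [0, 0, 2.45, 0.5, 0, 0, 0],
    [0, 0, 2.45, 0.5, 0, 0, 0],
    [0, 0, 2.45, 0.5, 0, 0, 0],
    [0, 0, 0, 0, 5, 0, 0],
    [0, 0, 0, 0, 5, 0, 0],
    [0, 0, 0, 0, 5, 0, 0],
    [0, 0, 0, 0, 0, 0, 0],
  ],
)

```text
time_s: 6.92
ee_pos: [0.6366, -0.1047, 0.2548]
eef_rot: [[0.32, 0.948, -0.003], [0.948, -0.32, 0.001], [-0.0, -0.003, -1.0]]
force: [0.0, -0.4, -0.8]
opening: 0.003
```

Run:
```python
from h import *;from cell import robot
m=load('wrist3.npz');d=m['d']
L=[]
for v in range(199,222,3):
    u=np.arange(190,325,5);dd=d[v,u];k=dd>0
    Q=depthpts(m,np.c_[u,np.full(len(u),v)][k],dd[k]);L.append(np.median((Q-C0)@H,0)*1000)
print(np.round(L,1)); L=np.array(L)[:4];print(np.degrees(np.arctan2(L[-1,2]-L[0,2],L[-1,0]-L[0,0])))
p,R=st(robot);to(p,R,60,3,32)
n='wrist';pic,d=robot.read_camera(n);m=robot.camera_model(n);cv2.imwrite('pics/w4.png',pic[:,:,::-1])
np.savez('wrist4.npz',p=pic,d=d,**{k:np.array(v) for k,v in m.items()})
```

```text
[[-22.9   1.2 -42.9]
 [-21.3   1.2 -39.3]
 [-19.4   1.2 -36. ]
 [-17.7   1.2 -32.6]
 [-15.8   1.2 -29.6]
 [-14.3  -1.5 -25.8]
 [-12.6   1.2 -22.3]
 [-11.3   1.2 -18.7]]
62.85382254506435
t 6.92 hold mm [ 98.9   1.1 129.8] tool z in holder [-0.003 -0.    -1.   ] x [ 0.002  1.    -0.   ] F [ 0.14 -0.37 -0.8 ] q [ 0.23  0.44 -0.15  1.54  0.07  1.17  1.31]
tool shift cm to (60, 3, 32) [ 0.19 -3.86  9.79]
```

View pics/w4.png

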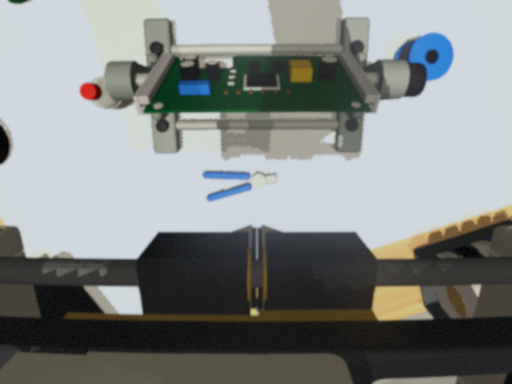

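The depth data puts the board at −63°, with edge_b on top at about row 108. Now I'll lower the tool behind edge_b and work out the stage 2 path.

arm_command(
  rows=[
    [0, 0.1, -1.1, 2.4, 0, 0, 0],
    [0, 0.1, -1.1, 2.4, 0, 0, 0],
    [0, 0, -1.1, 2.4, 0, 0, 0],
    [0, 0, -0.6, 2.4, 0, 0, 0],
    [0, 0, 0, 0, 0, 0, 0],
    [0, 0, 0, 0, 0, 0, 0],
  ],
)

```text
time_s: 7.47
ee_pos: [0.5969, -0.0886, 0.1596]
eef_rot: [[0.317, 0.948, -0.001], [0.948, -0.317, -0.0], [-0.001, -0.001, -1.0]]
force: [-0.1, -0.6, 1.0]
opening: 0.007
```

```bash
cat > tj2.py <<'E'
from h import *;from cell import robot
import sys
p,R=st(robot)
def tcp(phi,s):
    f=np.radians(phi);c,q=np.cos(f),np.sin(f)
    if phi<90: return 60*c+1.2*q+9.5, 60*q-(60-s)
    return s*c+1.2*q+9.5, s*q-1.2*c
pp=None
for f in np.arange(float(sys.argv[1]),181,float(sys.argv[2])):
    x,z=tcp(f,48);w=C0+H@np.array([x,2,z])/1000
    print(f,round(x,1),round(z,1),'step',(R.T@(w-(p if pp is None else pp))*100).round(2)[1:]);pp=w
E
python3 tj2.py 63 4
```

```text
t 7.47 hold mm [56.2  3.8 34.6] tool z in holder [-0.001 -0.001 -1.   ] x [-0.     1.    -0.001] F [ 0.05 -0.62  1.02] q [ 0.22  0.46 -0.15  1.74  0.08  0.95  1.28]
63.0 37.8 41.5 step [-1.83 -0.68]
67.0 34.0 43.2 step [-0.38 -0.18]
71.0 30.2 44.7 step [-0.39 -0.15]
75.0 26.2 46.0 step [-0.4  -0.12]
79.0 22.1 46.9 step [-0.41 -0.09]
83.0 18.0 47.6 step [-0.41 -0.07]
87.0 13.8 47.9 step [-0.42 -0.04]
91.0 9.9 48.0 step [-0.4  -0.01]
95.0 6.5 47.9 step [-0.34  0.01]
99.0 3.2 47.6 step [-0.33  0.03]
103.0 -0.1 47.0 step [-0.33  0.06]
107.0 -3.4 46.3 step [-0.33  0.08]
111.0 -6.6 45.2 step [-0.32  0.1 ]
115.0 -9.7 44.0 step [-0.31  0.12]
119.0 -12.7 42.6 step [-0.3   0.14]
123.0 -15.6 40.9 step [-0.29  0.17]
127.0 -18.4 39.1 step [-0.28  0.19]
131.0 -21.1 37.0 step [-0.27  0.2 ]
135.0 -23.6 34.8 step [-0.25  0.22]
139.0 -25.9 32.4 step [-0.23  0.24]
143.0 -28.1 29.8 step [-0.22  0.26]
147.0 -30.1 27.1 step [-0.2   0.27]
151.0 -31.9 24.3 step [-0.18  0.28]
155.0 -33.5 21.4 step [-0.16  0.29]
159.0 -34.9 18.3 step [-0.14  0.31]
163.0 -36.1 15.2 step [-0.12  0.31]
167.0 -37.0 12.0 step [-0.09  0.32]
171.0 -37.7 8.7 step [-0.07  0.33]
175.0 -38.2 5.4 step [-0.05  0.33]
179.0 -38.5 2.0 step [-0.03  0.33]
```

arm_command(
  rows=[
    [0, 0, -0.6, -0.2, 0, 0, 0],
    [0, 0, -0.6, -0.2, 0, 0, 0],
    [0, 0, -0.4, -0.2, 0, 0, 0],
    [0, 0, -0.3, -0.1, 0, 0, 0],
    [0, 0, -0.38, -0.18, 0, 0, 0],
    [0, 0, -0.39, -0.15, 0, 0, 0],
    [0, 0, -0.4, -0.12, 0, 0, 0],
    [0, 0, -0.41, -0.09, 0, 0, 0],
  ],
)

```text
time_s: 8.13
ee_pos: [0.5657, -0.078, 0.173]
eef_rot: [[0.318, 0.948, 0.001], [0.948, -0.318, -0.0], [0.0, 0.001, -1.0]]
force: [2.0, -0.5, -0.0]
opening: 0.0
```

Run:
```python
from h import *;from cell import robot
p,R=st(robot)
n='scene';pic,d=robot.read_camera(n);m=robot.camera_model(n);cv2.imwrite('pics/s5.png',cv2.resize(pic[150:300,140:340,::-1],None,fx=4,fy=4))
```

```text
t 8.13 hold mm [23.2  3.9 48. ] tool z in holder [ 0.001  0.    -1.   ] x [0.001 1.    0.   ] F [ 2.07  0.15 -0.01] q [ 0.22  0.39 -0.16  1.81  0.07  0.94  1.27]
```

View pics/s5.png

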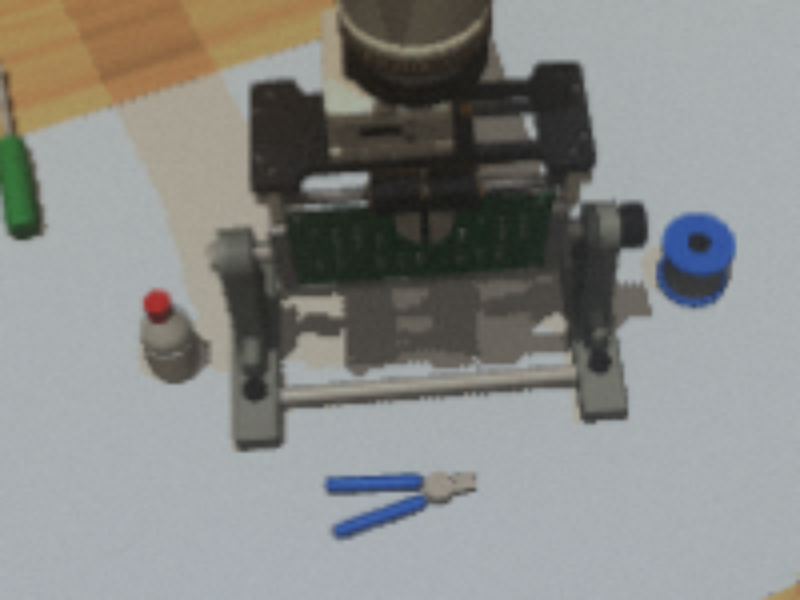

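The solder side now faces the scene camera with the fingers pressing near the top edge. The force is 2 N and the holder is unmoved, so I'll carry on along the arc.

arm_command(
  rows=[
    [0, 0, -0.41, -0.03, 0, 0, 0],
    [0, 0, -0.42, -0.02, 0, 0, 0],
    [0, 0, -0.4, 0, 0, 0, 0],
    [0, 0, -0.36, 0.01, 0, 0, 0],
    [0, 0, -0.33, 0.03, 0, 0, 0],
    [0, 0, -0.33, 0.06, 0, 0, 0],
    [0, 0, -0.33, 0.08, 0, 0, 0],
    [0, 0, -0.32, 0.1, 0, 0, 0],
    [0, 0, -0.31, 0.12, 0, 0, 0],
    [0, 0, -0.3, 0.14, 0, 0, 0],
  ],
)

```text
time_s: 9.02
ee_pos: [0.5319, -0.0667, 0.1673]
eef_rot: [[0.318, 0.948, 0.0], [0.948, -0.318, -0.0], [-0.0, 0.0, -1.0]]
force: [1.4, -1.0, -1.4]
opening: 0.009
```

```bash
python3 tj2.py 123 4
```

```text
t 9.02 hold mm [-12.4   3.8  42.3] tool z in holder [ 0. -0. -1.] x [ 0.001  1.    -0.   ] F [ 1.64 -0.52 -1.39] q [ 0.21  0.34 -0.16  1.9   0.07  0.9   1.26]
123.0 -15.6 40.9 step [-0.32  0.14]
127.0 -18.4 39.1 step [-0.28  0.19]
131.0 -21.1 37.0 step [-0.27  0.2 ]
135.0 -23.6 34.8 step [-0.25  0.22]
139.0 -25.9 32.4 step [-0.23  0.24]
143.0 -28.1 29.8 step [-0.22  0.26]
147.0 -30.1 27.1 step [-0.2   0.27]
151.0 -31.9 24.3 step [-0.18  0.28]
155.0 -33.5 21.4 step [-0.16  0.29]
159.0 -34.9 18.3 step [-0.14  0.31]
163.0 -36.1 15.2 step [-0.12  0.31]
167.0 -37.0 12.0 step [-0.09  0.32]
171.0 -37.7 8.7 step [-0.07  0.33]
175.0 -38.2 5.4 step [-0.05  0.33]
179.0 -38.5 2.0 step [-0.03  0.33]
```

arm_command(
  rows=[
    [0, 0, -0.32, 0.15, 0, 0, 0],
    [0, 0, -0.28, 0.19, 0, 0, 0],
    [0, 0, -0.27, 0.2, 0, 0, 0],
    [0, 0, -0.25, 0.22, 0, 0, 0],
    [0, 0, -0.23, 0.24, 0, 0, 0],
    [0, 0, -0.22, 0.26, 0, 0, 0],
    [0, 0, -0.2, 0.27, 0, 0, 0],
    [0, 0, -0.18, 0.28, 0, 0, 0],
  ],
)

```text
time_s: 9.68
ee_pos: [0.5135, -0.0605, 0.1491]
eef_rot: [[0.318, 0.948, 0.0], [0.948, -0.318, 0.0], [0.0, 0.0, -1.0]]
force: [1.8, -1.8, 0.6]
opening: 0.006
```

```bash
python3 tj2.py 155 4
```

```text
t 9.68 hold mm [-31.8   3.9  24.1] tool z in holder [ 0.  0. -1.] x [0.001 1.    0.   ] F [ 2.31 -1.12  0.59] q [ 0.21  0.34 -0.17  1.96  0.07  0.85  1.25]
155.0 -33.5 21.4 step [-0.17  0.28]
159.0 -34.9 18.3 step [-0.14  0.31]
163.0 -36.1 15.2 step [-0.12  0.31]
167.0 -37.0 12.0 step [-0.09  0.32]
171.0 -37.7 8.7 step [-0.07  0.33]
175.0 -38.2 5.4 step [-0.05  0.33]
179.0 -38.5 2.0 step [-0.03  0.33]
```

arm_command(
  rows=[
    [0, 0, -0.17, 0.28, 0, 0, 0],
    [0, 0, -0.14, 0.31, 0, 0, 0],
    [0, 0, -0.12, 0.31, 0, 0, 0],
    [0, 0, -0.09, 0.32, 0, 0, 0],
    [0, 0, -0.07, 0.33, 0, 0, 0],
    [0, 0, -0.05, 0.33, 0, 0, 0],
    [0, 0, -0.02, 0.2, 0, 0, 0],
    [0, 0, 0, 0, 0, 0, 0],
  ],
)

```text
time_s: 10.35
ee_pos: [0.5066, -0.0582, 0.1278]
eef_rot: [[0.318, 0.948, -0.002], [0.948, -0.318, 0.0], [-0.0, -0.002, -1.0]]
force: [0.4, -0.8, 0.2]
opening: 0.004
```

```bash
cat > ang.py <<'E'
from h import *;from cell import robot
import sys
p,R=st(robot)
for n in ('scene','wrist'):
    pic,d=robot.read_camera(n);m=robot.camera_model(n);cv2.imwrite(f'pics/{n}{sys.argv[1]}.png',cv2.resize(pic[150:300,140:340,::-1],None,fx=4,fy=4) if n=='scene' else pic[:,:,::-1])
    ys,xs=np.where(d>0);Q=(depthpts(m,np.c_[xs,ys],d[ys,xs])-C0)@H*1000
    hsv=cv2.cvtColor(pic,cv2.COLOR_RGB2HSV)[ys,xs]
    k=(abs(Q[:,0])<65)&(abs(Q[:,1])<80)&(abs(Q[:,2])<30)&(hsv[:,0]>38)&(hsv[:,0]<90)&(hsv[:,1]>60)&(abs(Q[:,1])>25);D=Q[k]
    for _ in range(5):
        A=np.c_[D[:,:2],np.ones(len(D))];co=np.linalg.lstsq(A,D[:,2],rcond=None)[0];r=D[:,2]-A@co;D=D[abs(r)<max(2,2*r.std())]
    print(n,len(D),'slope x deg',np.degrees(np.arctan(co[0])).round(1),'y',np.degrees(np.arctan(co[1])).round(1),'z0',co[2].round(1),'x',np.percentile(D[:,0],[1,99]).round(1),'y',np.percentile(D[:,1],[1,99]).round(1),'std',r.std().round(2))
E
python3 ang.py 6
```

```text
t 10.35 hold mm [-39.1   3.8   2.8] tool z in holder [-0.002 -0.    -1.   ] x [ 0.001  1.    -0.   ] F [ 0.58 -0.63  0.22] q [ 0.2   0.36 -0.17  1.99  0.08  0.8   1.24]
scene 1361 slope x deg -1.5 y 0.1 z0 1.9 x [-56.2  58.8] y [-78.6  79. ] std 1.16
wrist 6877 slope x deg -1.5 y 0.0 z0 1.5 x [-60.    8.3] y [-79.4  79.6] std 0.59
```

View pics/scene6.png

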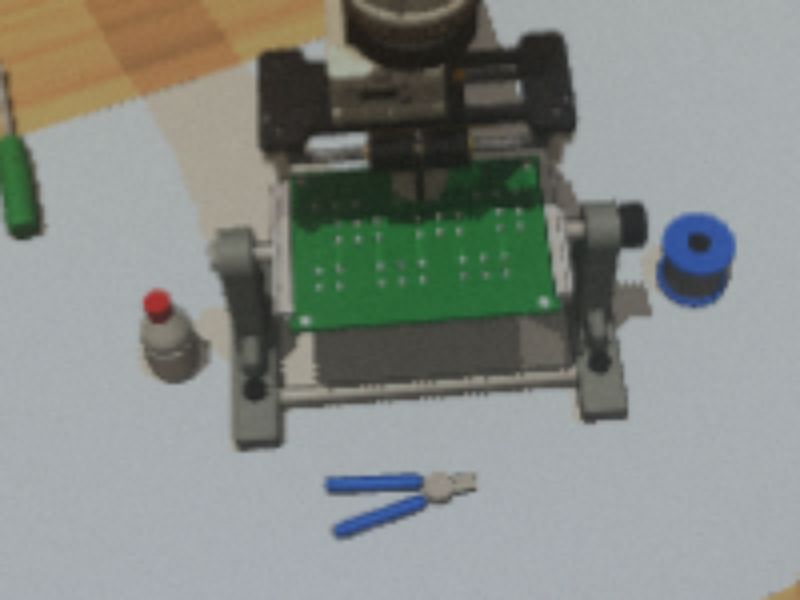

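View pics/wrist6.png

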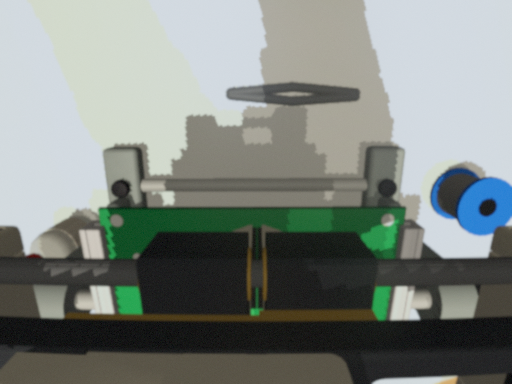

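Both cameras show the lighter solder side up with silver dots, and both depth fits put it within 1.5° of level. The holder and its neighbours haven't moved. I'll lift straight up and clear.

arm_command(
  rows=[
    [0, 0, 0, -0.5, 0, 0, 0],
    [0, 0, 0, -1.5, 0, 0, 0],
    [0, 0, 0, -3, 0, 0, 0],
    [0, 0, 0, -3, 0, 0, 0],
    [0, 0, -2.5, -1.5, 0, 0, 0],
    [0, 0, -2.5, 0, 0, 0, 0],
    [0, 2.5, -1, 0, 0, 0, 0],
    [0, 3, 0, 0, 0, 0, 0],
    [0, 3, 0, 0, 0, 0, 0],
    [0, 3, 0, 0, 0, 0, 0],
    [0, 0, 0, 0, 0, 0, 0],
    [0, 0, 0, 0, 0, 0, 0],
  ],
)

```text
time_s: 11.45
ee_pos: [0.487, 0.0717, 0.2238]
eef_rot: [[0.314, 0.949, -0.0], [0.949, -0.314, 0.001], [0.0, -0.0, -1.0]]
force: [0.2, -1.1, -0.6]
opening: 0.006
```

```bash
python3 ang.py 7
python3 - <<'E'
from h import *;from cell import robot
a=load('top0.npz')
pic,d=robot.read_camera('top');cv2.imwrite('pics/top7.png',pic[:,:,::-1])
df=cv2.absdiff(pic,a['p']).max(2);cv2.imwrite('pics/diff7.png',np.hstack([df[100:300,100:440]]).repeat(2,0).repeat(2,1))
E
```

```text
t 11.45 hold mm [-99.  120.8  98.8] tool z in holder [-0.  0. -1.] x [-0.003  1.     0.   ] F [ 0.56 -0.95 -0.55] q [ 0.05  0.2  -0.28  1.95  0.06  1.    0.99]
scene 1418 slope x deg -1.5 y 0.0 z0 1.9 x [-58.5  59. ] y [-78.9  78.9] std 1.19
wrist 2549 slope x deg -1.5 y 0.1 z0 1.4 x [-60.1  23.3] y [-79.5 -25.5] std 0.63
```

View pics/top7.png

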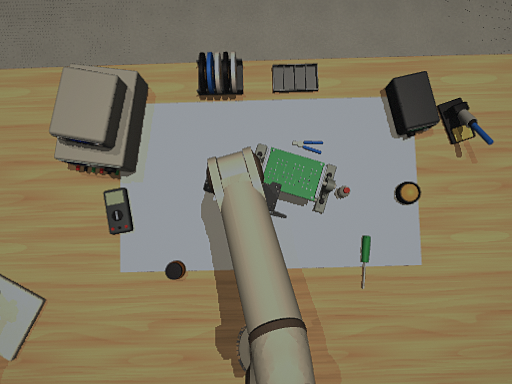

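View pics/diff7.png

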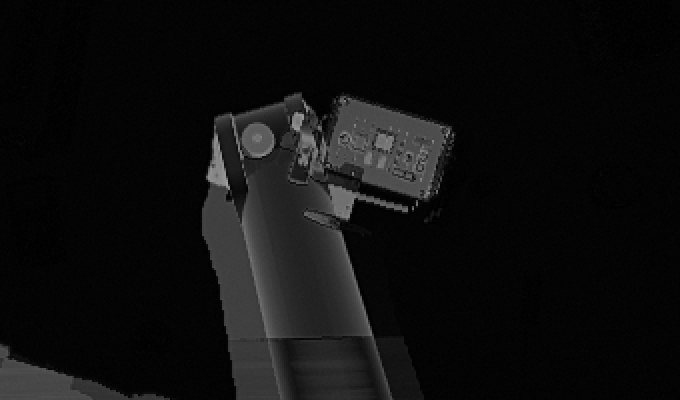

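The top view shows the turned board at (295,172) px. The difference image shows only the arm, its shadow and the board changed. The arm hides the spool here, but the last scene picture had it in place.

```bash
python3 -c "
from cell import robot
print(robot.job_done())"
```

```text
the job is handed in; nothing more can be done
None
```

The board is turned over with its solder side up, and I've handed the job in; the interface gave no verdict.

**What I did:** The board started at about −26°, with edge_b up. I pressed edge_a's bare margin down from the robot side to about −63°. Then I went over the top and pushed edge_b round from the solder side to about −180°. Force readings between moves were about 2–3 N. I lifted clear at about 11 s of the 51 s allowed.

**Last checks:**
- **Board:** the scene and wrist depth fits agree that it is level within 1.5°, both before and after I lifted off. The lighter green side with silver dots is up.
- **Holder and other things:** comparing top pictures from before and after shows no change except the board, the arm and its shadow. The arm hid the spool and part of the tweezers in that last top picture. The spool looked in place in the scene picture just before I lifted off. The tweezers showed no sign of having moved in the wrist view at that point, but I measured neither afterwards.
- **Clearance:** the arm is clear, about 10 cm above and to the side of the board.

No checks failed or disagreed.

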